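# Find the spring bolt with the tired spring

## Robot

A 6-joint arm with a two-finger parallel gripper is mounted at the origin on the work surface. World frame = base frame: x ahead of the robot, y to its left, z up, the work surface at z = 0. Lengths are in m, angles in rad, forces in N, time in s.
With the tool pointing down it reaches from about 0.325 to 0.775 m from the base axis. Payload 5.5 kg.
Tool frame: the origin (TCP) lies between the finger pads; the fingertips stand 8 mm ahead of it and the grasp point (between the pads) lies 11 mm behind it (tcp_to_tips is the distance from the TCP to the fingertips, in m); z points along the fingers, y is the direction in which the jaws open and shut (so a half turn about z gives the same grasp; the last joint's range is limited). The gripper opens to 88 mm and grips with 3 to 60 N. Pads are 20 mm wide; open, the fingers measure 115 mm over their backs; the gripper's body (75 mm by 178 mm) begins 61 mm behind the grasp point.
Start: joints at [-1.212, 0.091, 1.231, -0, 1.82, -0.057], TCP at [0.242, -0.549, 0.211] pointing down, gripper open.
Joint ranges: [-2.87, 2.87], [-0.86, 2.18], [0.17, 2.46], [-1.51, 4.65], [0.06, 2.69], [-2.65, 2.65]. Speed limits (rad/s): [2.57, 2.57, 3.01, 3.14, 3.14, 3.14].

## Interface

Orientations are given as a unit quaternion [w, x, y, z].
In Python, from bench import * gives the robot as it stands. Calls block until the motion is done:
- move_to(position, orientation): joint-space move of the TCP to a pose.
- move_l(position, speed=0.15, orientation=None): straight line of the TCP; orientation=None keeps the orientation; speed is the mean speed in m/s.
- movej(angles): joint-space move.
- gripper_open() and close(): open the fingers fully, or close them until they stop; the grip force is fixed at half the most.
- hold(seconds).
- inverse_kinematics(position, orientation): joint angles nearest the present ones, or None.
- state(): the state.
- get_image(name): name is "scene" or "top" or "wrist"; returns a dict with "frame" (420x560x3 uint8, blue, green, red), "depth" (420x560 float32, m along the optical axis (not along the pixel's ray), 0 where there is no reading), "camera_matrix" (3x3 intrinsics, pixels), "k1" (the pictures are not rectified: a ray, as slopes to the right and down, at radius r is drawn at 1 + k1 r^2 times it, then the intrinsics apply), "view" (4x4, takes a point from world to camera coordinates). Camera axes: x right, y up, looking along -z (the intrinsics and any distortion apply to the point x, -y, -z); pixel columns grow to the right and rows downward; lengths in m; the calibration is good to about 2 mm. A picture is of the moment at which its call begins.
A pose or a line that the arm cannot do raises IKError and nothing moves.
- job_done(): hands the job in, once; it reports no verdict.
The state is a dict: "time": time; "joint_pos": joint angles; "dq": joint speeds; "joint_torque": joint torques, N m; "ee_pos": TCP position; "ee_rot": TCP orientation; "ft_force": force on the tool from outside, world axes, zero at the start; "moment": the same for the moment, N m; "finger_gap": finger opening in m.
Only numpy, scipy, OpenCV 4.12 (cv2) and the standard library are available. Lean on these libraries where they do the work, as an engineer would, in place of code of your own. Each camera call takes 0.05 s, during which the arm holds its last target.

## Task

One of the four spring bolts standing in the sloped rack has a tired spring: under the same push its nose goes in about twice as far as the others. Work along the row towards the bin, starting with the bolt farthest from it, and push each nose in along its axis with the same light push of about 10 N; then pull the tired bolt out and set it down in the rework bin without dropping it. Leave the sound bolts in their sockets and everything else on the bench where it is.

Things in the scene. Friction and masses are not known exactly. Their poses are not given: they have to be found in the camera images.
- rack: Fixed sloped steel rack, base plate 180 (x) x 390 (y) x 10 mm; origin: centre of its underside, z up. Four square-tube sockets in a row along y, all leaning 28 degrees from vertical towards rack -x (the robot), so the bolts point up and to the robot. Socket floors at x = 30, z = 65, y = +132, +44, -44, -132 mm (sockets 1 to 4; 1, at +y, is farthest from the bin).
- socket1 (a point): Centre of the inner floor of socket 1, on the rack at (30, 132, 65) mm. Sockets are 37 mm square inside, 45 mm outside and 60 mm deep along their sloping axis, 88 mm apart; 60 mm of each bolt's body stands out.
- carry_bar (a point): Middle of the rack's round carrying bar, 16 mm thick, running along rack y above the row at rack (-10, 0, 330) mm; in the way of a tool coming straight down. At y = +/-185 mm flat-bar frames carry it: uprights at x = 55 to 85 mm, arms 30 mm deep at bar height from there to x = -18 mm.
- bin: Fixed sheet-metal rework bin, open on top, 200 (x) x 240 (y) x 80 mm high outside, walls and floor 4 mm; origin: centre of its underside, z up. Always on the robot's right of the rack.
- bolt_a: One of four spring bolts alike to look at, in any of the sockets. Steel square-tube body 34 x 34 x 120 mm, round pin (nose) 18 mm thick standing 28 mm out of its top; 148 mm and 0.5 kg in all. Origin: centre of the tail end; z from tail to nose along the leaning axis, y along the row. A 10 mm thumb stud on the pin sticks 17 mm out of the +x face at z = 103 mm and sinks with the pin.
- nose_a (a point): Centre of the end face of bolt_a's nose (bolt z = 148 mm at rest); moves in with the pin.
- pin_a (a joint): How far bolt_a's nose is pushed in along its axis, m: 0 at rest, 0.020 at the stop. Starts to give at 1 to 4 N and springs back when let go; under 10 N a sound bolt goes in 5 to 8 mm, a tired one about 15 mm.
- bolt_b: One of four spring bolts alike to look at, in any of the sockets. Steel square-tube body 34 x 34 x 120 mm, round pin (nose) 18 mm thick standing 28 mm out of its top; 148 mm and 0.5 kg in all. Origin: centre of the tail end; z from tail to nose along the leaning axis, y along the row. A 10 mm thumb stud on the pin sticks 17 mm out of the +x face at z = 103 mm and sinks with the pin.
- nose_b (a point): Centre of the end face of bolt_b's nose (bolt z = 148 mm at rest); moves in with the pin.
- pin_b (a joint): How far bolt_b's nose is pushed in along its axis, m: 0 at rest, 0.020 at the stop. Starts to give at 1 to 4 N and springs back when let go; under 10 N a sound bolt goes in 5 to 8 mm, a tired one about 15 mm.
- bolt_c: One of four spring bolts alike to look at, in any of the sockets. Steel square-tube body 34 x 34 x 120 mm, round pin (nose) 18 mm thick standing 28 mm out of its top; 148 mm and 0.5 kg in all. Origin: centre of the tail end; z from tail to nose along the leaning axis, y along the row. A 10 mm thumb stud on the pin sticks 17 mm out of the +x face at z = 103 mm and sinks with the pin.
- nose_c (a point): Centre of the end face of bolt_c's nose (bolt z = 148 mm at rest); moves in with the pin.
- pin_c (a joint): How far bolt_c's nose is pushed in along its axis, m: 0 at rest, 0.020 at the stop. Starts to give at 1 to 4 N and springs back when let go; under 10 N a sound bolt goes in 5 to 8 mm, a tired one about 15 mm.
- bolt_d: One of four spring bolts alike to look at, in any of the sockets. Steel square-tube body 34 x 34 x 120 mm, round pin (nose) 18 mm thick standing 28 mm out of its top; 148 mm and 0.5 kg in all. Origin: centre of the tail end; z from tail to nose along the leaning axis, y along the row. A 10 mm thumb stud on the pin sticks 17 mm out of the +x face at z = 103 mm and sinks with the pin.
- nose_d (a point): Centre of the end face of bolt_d's nose (bolt z = 148 mm at rest); moves in with the pin.
- pin_d (a joint): How far bolt_d's nose is pushed in along its axis, m: 0 at rest, 0.020 at the stop. Starts to give at 1 to 4 N and springs back when let go; under 10 N a sound bolt goes in 5 to 8 mm, a tired one about 15 mm.
- wrench: Steel spanner with a plain handle, 190 mm, lying flat; a loose bystander, to be left where it is. Origin: on the underside, near the middle.
- hammer: Wooden-handled hammer, 280 mm, lying flat; a loose bystander, to be left where it is. Origin: on the underside, near the middle.
- try_square: Engineer's square, 150 x 100 mm, 16 mm thick stock, lying flat; a loose bystander, to be left where it is. Origin: on the underside, near the middle.
- weld_magnet: Triangular open welding magnet, 80 mm, 20 mm high; a loose bystander, to be left where it is. Origin: on the underside, near the middle.
- tube_offcut: Square steel tube offcut, 40 x 40 x 160 mm, lying; a loose bystander, to be left where it is. Origin: on the underside, near the middle.
- oil_can: Grey can, 60 mm in diameter, 130 mm high, standing; a loose bystander, to be left where it is. Origin: on the underside, near the middle.
- pliers: Pliers, 170 mm, lying flat; a loose bystander, to be left where it is. Origin: on the underside, near the middle.
Things that resemble listed ones, but are neither listed nor needed, are in the scene too. What is shaped like the bolt_d but blue is not meant.

How it is judged:
On the way, in this order (a step that is already met when the one before it is completed fails the run):
1. the bolt in socket 1 (farthest from the bin) is tried: its nose is pushed in at least 3 mm (((y of bolt_a in the frame of rack between 0.112 and 0.152 m and value of joint pin_a above 0.003 m) or (y of bolt_b in the frame of rack between 0.112 and 0.152 m and value of joint pin_b above 0.003 m) or (y of bolt_c in the frame of rack between 0.112 and 0.152 m and value of joint pin_c above 0.003 m) or (y of bolt_d in the frame of rack between 0.112 and 0.152 m and value of joint pin_d above 0.003 m))), for 0.1 s.
2. the bolt in socket 2 (second in line) is tried: its nose is pushed in at least 3 mm (((y of bolt_a in the frame of rack between 0.024 and 0.064 m and value of joint pin_a above 0.003 m) or (y of bolt_b in the frame of rack between 0.024 and 0.064 m and value of joint pin_b above 0.003 m) or (y of bolt_c in the frame of rack between 0.024 and 0.064 m and value of joint pin_c above 0.003 m) or (y of bolt_d in the frame of rack between 0.024 and 0.064 m and value of joint pin_d above 0.003 m))), for 0.1 s.
3. the bolt in socket 3 (third in line) is tried: its nose is pushed in at least 3 mm (((y of bolt_a in the frame of rack between -0.064 and -0.024 m and value of joint pin_a above 0.003 m) or (y of bolt_b in the frame of rack between -0.064 and -0.024 m and value of joint pin_b above 0.003 m) or (y of bolt_c in the frame of rack between -0.064 and -0.024 m and value of joint pin_c above 0.003 m) or (y of bolt_d in the frame of rack between -0.064 and -0.024 m and value of joint pin_d above 0.003 m))), for 0.1 s.
4. the bolt in socket 4 (nearest the bin) is tried: its nose is pushed in at least 3 mm (((y of bolt_a in the frame of rack between -0.152 and -0.112 m and value of joint pin_a above 0.003 m) or (y of bolt_b in the frame of rack between -0.152 and -0.112 m and value of joint pin_b above 0.003 m) or (y of bolt_c in the frame of rack between -0.152 and -0.112 m and value of joint pin_c above 0.003 m) or (y of bolt_d in the frame of rack between -0.152 and -0.112 m and value of joint pin_d above 0.003 m))), for 0.1 s.
At the end, for the whole second after the job is handed in: The weakest bolt rests released in the bin: tail within its walls and under 75 mm above its underside, nose at most 20 mm beyond them. The sound bolts are in their sockets within 15 mm of where they stood, noses sprung out within 2 mm (x of bolt_c in the frame of bin between -0.1 and 0.1 m and y of bolt_c in the frame of bin between -0.12 and 0.12 m and z of bolt_c in the frame of bin below 0.075 m and x of nose_c in the frame of bin between -0.12 and 0.12 m and y of nose_c in the frame of bin between -0.14 and 0.14 m and z of nose_c in the frame of bin below 0.15 m and linear speed of bolt_c below 0.02 m/s and angular speed of bolt_c below 0.2 rad/s and distance of each of bolt_a, bolt_b, bolt_d from where it was at the start of the episode below 0.015 m and value of joint each of pin_a, pin_b, pin_d below 0.002 m); the robot touches nothing.
It fails at once if a sound bolt is pushed in more than 16 mm (near twice the asked push) (value of joint any of pin_a, pin_b, pin_d above 0.016 m).
It fails at once if the tired bolt is dropped: it moves faster than 0.9 m/s while the fingers do not hold it (linear speed of bolt_c above 0.9 m/s and contact force between the fingers and bolt_c below 0.1 N).
It fails at once if a sound bolt is pulled out of its socket (moved more than 30 mm) (distance of any of bolt_a, bolt_b, bolt_d from where it was at the start of the episode above 0.03 m).
It fails at once if a tool or part lying about on the bench is shifted more than 30 mm (distance of any of wrench, hammer, try_square, weld_magnet, tube_offcut, oil_can, pliers from where it was at the start of the episode above 0.03 m).
It also fails if it takes over 62 s, if anything falls off the work surface, if the arm or the gripper's body presses on something with over 40 N, if the wrist force passes 120 N, or if a joint passes its speed limit or range.

## Working session

There is one attempt and no reset: what is moved stays moved. The work goes in short steps, each a Python script; the robot and the scene stay as the last script left them, time stands still between calls to the robot, and variables do not carry over. Pictures are saved under pics/ and viewed, and the job is handed in when it is done.

```bash
ls; mkdir -p pics
cat > h.py <<'E'
from bench import *
import numpy as np, cv2
def grab(name,tag):
    d=get_image(name); cv2.imwrite(f"pics/{tag}.png",d["frame"]); np.savez(f"{tag}.npz",**{k:d[k] for k in("frame","depth","camera_matrix","k1","view")}); return d
def px2w(d,u,v,depth=None):
    K=np.array(d["camera_matrix"]);k1=float(d["k1"])
    x=(u-K[0,2])/K[0,0];y=(v-K[1,2])/K[1,1]
    r=np.hypot(x,y);s=r
    for _ in range(30): s=r/(1+k1*s*s)
    f=s/r if r>0 else 1
    x*=f;y*=f
    z=depth if depth is not None else d["depth"][int(round(v)),int(round(u))]
    p=np.array([x*z,-y*z,-z,1]); return (np.linalg.inv(d["view"])@p)[:3]
def w2px(d,p):
    K=np.array(d["camera_matrix"]);k1=float(d["k1"])
    c=np.array(d["view"])@np.r_[p,1]; x=c[0]/-c[2];y=-c[1]/-c[2];r2=x*x+y*y
    return K[0,0]*x*(1+k1*r2)+K[0,2],K[1,1]*y*(1+k1*r2)+K[1,2]
E
python3 - <<'E'
from h import *
for n in("scene","top","wrist"):
    d=grab(n,n+"0"); print(n,d["k1"],np.round(np.linalg.inv(d["view"])[:3],3).tolist())
print(state())
E
```

```text
pics
scene 0.029408798223770197 [[0.689, -0.594, 0.416, 1.013], [0.725, 0.57, -0.387, -0.41], [-0.007, 0.568, 0.823, 1.22]]
top -0.1545889111805596 [[-0.012, 0.996, -0.09, 0.393], [-1.0, -0.012, -0.005, 0.047], [-0.007, 0.09, 0.996, 1.461]]
wrist -0.07266990211450404 [[0.403, 0.881, 0.247, 0.31], [-0.915, 0.389, 0.108, -0.519], [-0.001, -0.27, 0.963, 0.384]]
{'time': 0.15, 'joint_pos': array([-1.21170082e+00,  9.16778351e-02,  1.23157513e+00, -1.20364694e-05,
        1.81982712e+00, -5.67077338e-02]), 'dq': array([ 0.00081271, -0.00086556, -0.00317672,  0.00024256, -0.00033866,
       -0.00088036]), 'joint_torque': array([ 1.41932273e-03, -4.47046995e+01, -4.06906664e+01,  6.99232752e-02,
        2.74980976e-02, -1.38418536e-04]), 'ee_pos': array([ 0.24225933, -0.54865088,  0.20969077]), 'ee_rot': array([-7.34352115e-04,  9.78466224e-01,  2.06405658e-01, -1.17784391e-04]), 'ft_force': array([ 0.32773363,  0.07383529, -1.29457915]), 'moment': array([0.04302075, 0.00215073, 0.01081588]), 'finger_gap': 0.08778814396955248}
```

View pics/scene0.png

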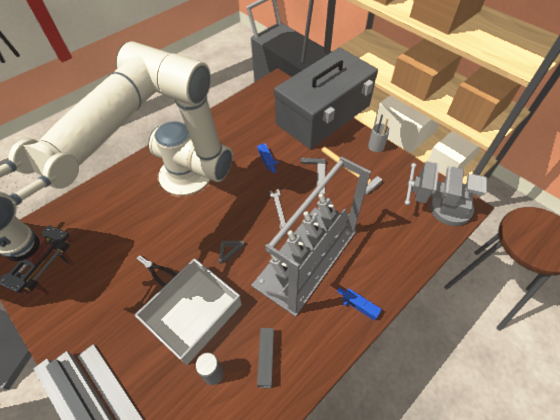

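View pics/top0.png

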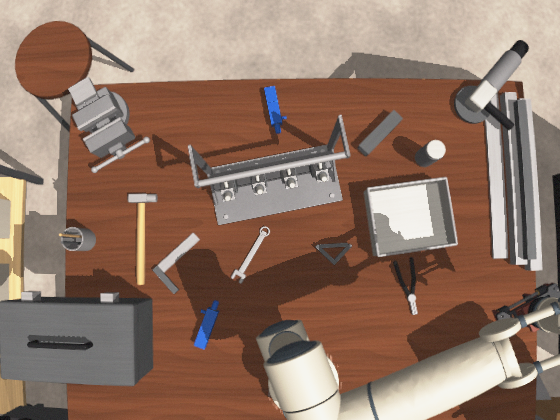

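View pics/wrist0.png

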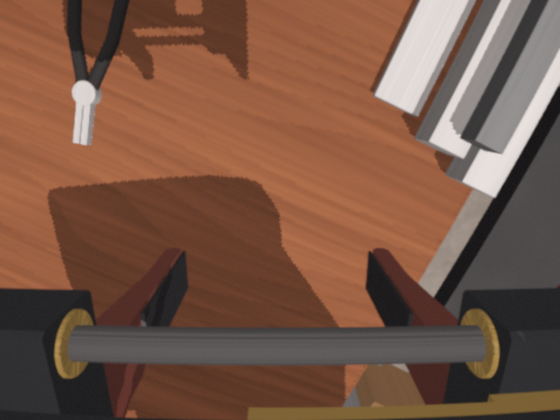

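The top view (image right = -y, up = +x) shows the grey rack with its four bolts at about (228,190), (260,185), (291,180) and (322,172). The bin is at (412,217). The blue lookalikes lie loose at (273,108) and (206,325). Next I'll enlarge the rack.

Run:
```python
from h import *
d=np.load("top0.npz")
def crop(n,x0,y0,x1,y1,s,o):
    f=np.load(n+".npz")["frame"][y0:y1,x0:x1]; f=cv2.resize(f,None,fx=s,fy=s,interpolation=cv2.INTER_CUBIC)
    for x in range((x0+9)//10*10,x1,10):
        cv2.line(f,((x-x0)*s,0),((x-x0)*s,6 if x%50 else 14),(0,255,255),1)
        if x%50==0: cv2.putText(f,str(x),((x-x0)*s,26),0,.4,(0,255,255))
    for y in range((y0+9)//10*10,y1,10):
        cv2.line(f,(0,(y-y0)*s),(6 if y%50 else 14,(y-y0)*s),(0,255,255),1)
        if y%50==0: cv2.putText(f,str(y),(16,(y-y0)*s+4),0,.4,(0,255,255))
    cv2.imwrite("pics/"+o+".png",f)
crop("top0",180,110,380,240,4,"c1"); crop("scene0",240,150,390,320,3,"c2")
# plane tests
d=dict(d)
for u,v in [(226,217),(333,195),(350,240),(240,230),(280,207),(412,220),(280,165)]: print(u,v,np.round(px2w(d,u,v),4))
```

```text
226 217 [0.5042 0.2312 0.0135]
333 195 [ 0.5676 -0.0965  0.0148]
350 240 [ 4.299e-01 -1.474e-01  2.000e-04]
240 230 [ 0.4648  0.1901 -0.0024]
280 207 [0.5334 0.0661 0.0073]
412 220 [ 0.4886 -0.3422  0.0015]
280 165 [0.6027 0.0608 0.3361]
```

View pics/c1.png

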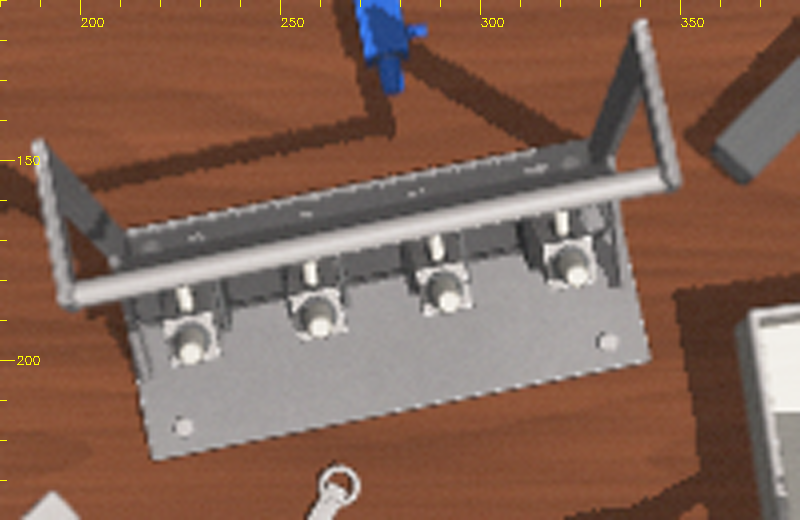

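View pics/c2.png

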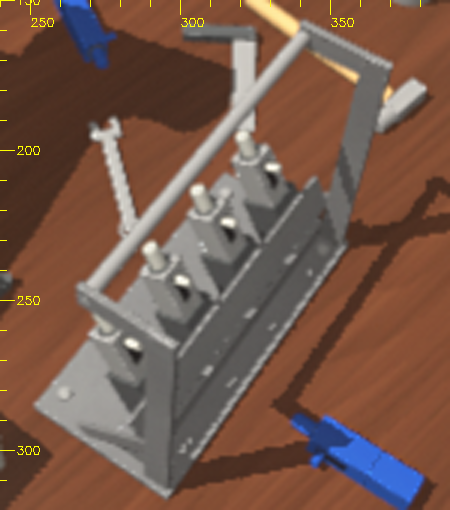

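```bash
cat >> h.py <<'E'
def pxz(d,u,v,z):
    a=px2w(d,u,v,0.5);b=px2w(d,u,v,1.0); t=(z-a[2])/(b[2]-a[2]); return a+t*(b-a)
E
python3 - <<'E'
from h import *
from scipy.optimize import least_squares
d=dict(np.load("top0.npz")); s=dict(np.load("scene0.npz"))
n=[(227.5,197.2),(260,190),(292.2,184.5),(323.5,177.5)]
ys=[.132,.044,-.044,-.132]
src=[];dst=[]
c28,s28=np.cos(np.radians(28)),np.sin(np.radians(28))
for (u,v),y in zip(n,ys):
    p=pxz(d,u,v,.1957); print("nose",p.round(4), "depth", px2w(d,u,v).round(4))
    src.append((.03-.148*s28,y));dst.append(p[:2])
for (u,v),q in [((218,225),(-.09,.195)),((342.3,199.8),(-.09,-.195))]:
    p=pxz(d,u,v,.010); print("corner",p.round(4)); src.append(q);dst.append(p[:2])
src=np.array(src);dst=np.array(dst)
def f(x): 
    R=np.array([[np.cos(x[2]),-np.sin(x[2])],[np.sin(x[2]),np.cos(x[2])]]); return ((src@R.T+x[:2]-dst)).ravel()
r=least_squares(f,[.6,.05,0.2]); print(r.x,np.degrees(r.x[2]),(r.fun.reshape(-1,2)*1e3).round(1))
x=r.x
R=np.array([[np.cos(x[2]),-np.sin(x[2]),0],[np.sin(x[2]),np.cos(x[2]),0],[0,0,1]]);
T=lambda q:R@np.array(q)+np.r_[x[:2],0]
for nm,dd in(("top0",d),("scene0",s)):
    im=cv2.resize(dd["frame"],None,fx=1,fy=1).copy(); im=cv2.resize(im,None,fx=3,fy=3)
    P=[(.03-.148*s28,y,.065+.148*c28) for y in ys]+[(a,b,.01) for a in(-.09,.09) for b in(-.195,.195)]+[(-.01,y,.33) for y in(-.185,0,.185)]
    for p in P:
        u,v=w2px(dd,T(p)); cv2.drawMarker(im,(int((u+.5)*3),int((v+.5)*3)),(0,0,255),0,9,1)
    im=im[300:700,530:1130] if nm=="top0" else im[400:960,700:1200]
    cv2.imwrite(f"pics/f_{nm}.png",im)
E
```

```text
nose [0.5434 0.204  0.1957] depth [0.5434 0.204  0.196 ]
nose [0.5617 0.1167 0.1957] depth [0.5616 0.1167 0.1963]
nose [0.5754 0.0303 0.1957] depth [0.5752 0.0303 0.1971]
nose [ 0.5934 -0.054   0.1957] depth [ 0.5929 -0.0537  0.199 ]
corner [0.4802 0.2563 0.01  ]
corner [ 0.553  -0.1252  0.01  ]
[0.60653384 0.08188042 0.18779927] 10.760105711565533 [[-0.3  0.2]
 [-2.1  1. ]
 [ 0.5  1. ]
 [-1.  -1.2]
 [ 1.5  0.3]
 [ 1.5 -1.3]]
```

View pics/f_top0.png

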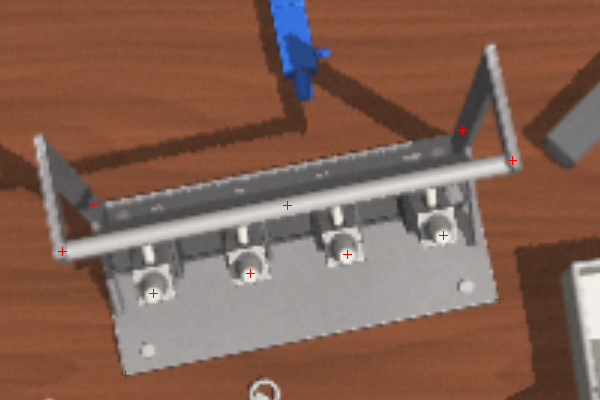

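View pics/f_scene0.png

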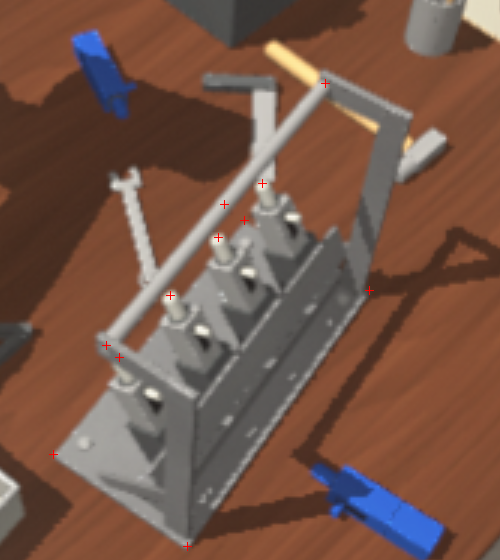

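The fitted rack pose (yaw 10.8°) matches the noses, plate corners and carrying bar in both cameras to about 2 mm. The four grey bolts in the sockets are the candidates. The blue ones lying on the bench are excluded. Next is the bin pose, then a check on reachability.

Run:
```python
from h import *
f=np.load("top0.npz")["frame"][165:325,340:480]; cv2.imwrite("pics/bin.png",cv2.resize(f,None,fx=4,fy=4,interpolation=cv2.INTER_CUBIC)[:600])
```

```text
(no output)
```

View pics/bin.png

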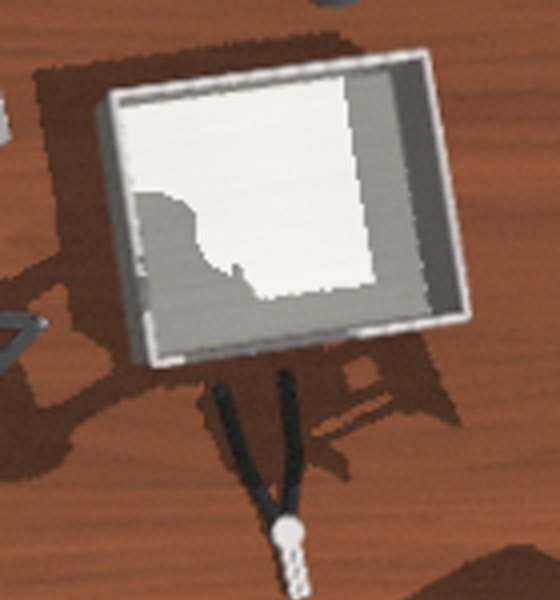

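```bash
cat >> h.py <<'E'
from scipy.spatial.transform import Rotation as Ro
YAW=0.18780; RO=np.array([0.60653,0.08188,0]); RR=Ro.from_euler('z',YAW).as_matrix()
C,S=np.cos(np.radians(28)),np.sin(np.radians(28))
YS=[.132,.044,-.044,-.132]
AX=RR@np.array([-S,0,C])
def rk(p): return RR@np.array(p)+RO
def quat(M):
    q=Ro.from_matrix(M).as_quat(); return np.array([q[3],q[0],q[1],q[2]])
MT=RR@np.array([[-C,0,S],[0,1,0],[-S,0,-C]])   # tool pointing down the bolt axis, camera side away from bar
QT=quat(MT)
def onaxis(i,t,off=0.0): # TCP position with the fingertips at bolt z=t in socket i
    return rk([.03,YS[i],.065])+AX*(t+.008)
E
python3 - <<'E'
from h import *
d=dict(np.load("top0.npz"))
P=np.array([pxz(d,u,v,.08) for u,v in [(367.5,188),(447,177.3),(457.5,244.3),(377.8,256.5)]])
print(P.round(4), P.mean(0)); print(np.linalg.norm(P-np.roll(P,-1,0),axis=1))
e=(P[0]-P[1])+(P[3]-P[2]); print("yaw y-axis",np.arctan2(-e[0],e[1])); e=(P[0]-P[3])+(P[1]-P[2]); print("yaw x",np.arctan2(e[1],e[0]))
bc=P.mean(0);
for i in range(4):
  for t in(.23,.148,.078): print(i,t,onaxis(i,t).round(3),np.round(q,2) if (q:=inverse_kinematics(onaxis(i,t),QT)) is not None else None)
# bin placing: tool pitch 'el' elevation, heading phi
for el in(20,25,30,35,40,50):
  r=[]
  for phi in range(-180,180,15):
    e=np.radians(el);p=np.radians(phi)
    z=np.array([np.cos(e)*np.cos(p),np.cos(e)*np.sin(p),-np.sin(e)])
    y=np.array([-np.sin(p),np.cos(p),0]); x=np.cross(y,z)
    for sgn in(1,-1):
      M=np.c_[sgn*x,sgn*y,z]
      tail=np.array([bc[0],bc[1],.025]) ; tcp=tail-z*.086
      q=inverse_kinematics(tcp,quat(M))
      if q is not None:r.append((phi,sgn,"cam down" if (sgn*x)[2]<0 else "cam up"))
  print(el,r)
E
```

```text
[[ 0.5793 -0.192   0.08  ]
 [ 0.6094 -0.433   0.08  ]
 [ 0.4098 -0.4567  0.08  ]
 [ 0.3788 -0.2169  0.08  ]] [ 0.49430575 -0.32465182  0.08      ]
[0.24291501 0.20100686 0.24174019 0.20207012]
yaw y-axis 0.1262921925000139
yaw x 0.12077812090772495
0 0.23 [0.502 0.196 0.275] [ 0.37 -0.52  1.71 -0.08  1.46 -1.4 ]
0 0.148 [0.539 0.203 0.203] [ 0.35 -0.44  1.79 -0.08  1.31 -1.41]
0 0.078 [0.572 0.21  0.141] [ 0.34 -0.34  1.82 -0.08  1.17 -1.41]
1 0.23 [0.518 0.11  0.275] [ 0.12 -0.55  1.74  0.03  1.47 -1.63]
1 0.148 [0.556 0.117 0.203] [ 0.13 -0.47  1.81  0.03  1.31 -1.63]
1 0.078 [0.588 0.123 0.141] [ 0.13 -0.37  1.85  0.03  1.18 -1.63]
2 0.23 [0.534 0.023 0.275] [-0.12 -0.53  1.72  0.14  1.48 -1.85]
2 0.148 [0.572 0.031 0.203] [-0.09 -0.45  1.8   0.13  1.32 -1.85]
2 0.078 [0.605 0.037 0.141] [-0.07 -0.35  1.83  0.13  1.19 -1.84]
3 0.23 [ 0.551 -0.063  0.275] [-0.33 -0.45  1.67  0.23  1.49 -2.05]
3 0.148 [ 0.589 -0.056  0.203] [-0.28 -0.38  1.74  0.22  1.34 -2.05]
3 0.078 [ 0.621 -0.05   0.141] [-0.25 -0.28  1.78  0.22  1.2  -2.04]
20 [(-165, 1, 'cam down'), (-150, 1, 'cam down'), (-15
[... 2737 characters left out ...]
150, -1, 'cam up'), (-135, 1, 'cam down'), (-120, 1, 'cam down'), (-105, 1, 'cam down'), (-90, 1, 'cam down'), (-75, 1, 'cam down'), (-60, 1, 'cam down'), (-60, -1, 'cam up'), (-45, 1, 'cam down'), (-45, -1, 'cam up'), (-30, 1, 'cam down'), (-30, -1, 'cam up'), (-15, 1, 'cam down'), (-15, -1, 'cam up'), (0, -1, 'cam up'), (15, -1, 'cam up'), (30, -1, 'cam up'), (45, -1, 'cam up'), (60, -1, 'cam up'), (75, 1, 'cam down'), (75, -1, 'cam up'), (90, 1, 'cam down'), (90, -1, 'cam up'), (105, 1, 'cam down'), (105, -1, 'cam up'), (120, 1, 'cam down'), (120, -1, 'cam up'), (135, 1, 'cam down'), (135, -1, 'cam up'), (150, 1, 'cam down'), (150, -1, 'cam up'), (165, 1, 'cam down'), (165, -1, 'cam up')]
```

Run:
```python
from h import *
close(); print(state()["time"],state()["finger_gap"])
move_to(np.array([.40,.08,.36]),QT); print(state()["time"])
move_to(onaxis(0,.20),QT)
s=state(); print(s["time"],s["ft_force"].round(2),s["ee_pos"],onaxis(0,.20))
hold(.1); print(np.array([state()["ft_force"]@AX]),state()["time"])
grab("scene","s1");grab("top","t1");grab("wrist","w1")
```

```text
1.4917 0.0005929821466044602
3.8417
4.6583 [ 0.18  0.39 -0.06] [0.51557732 0.19839832 0.24989216] [0.51542524 0.19892895 0.2486531 ]
[0.5913088] 4.7583
```

View pics/s1.png

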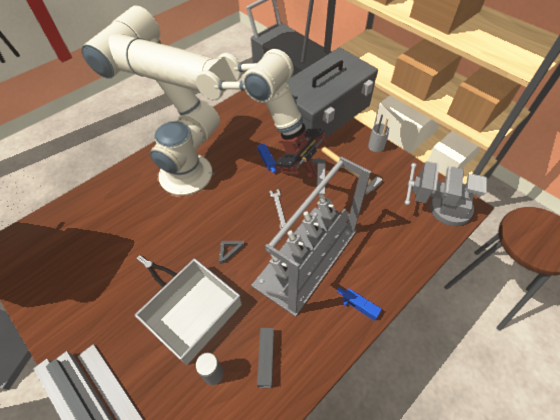

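View pics/t1.png

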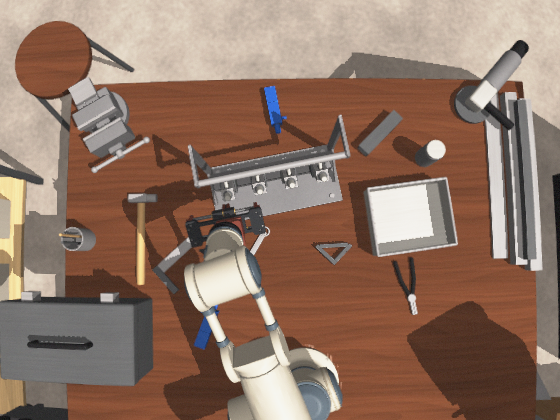

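View pics/w1.png

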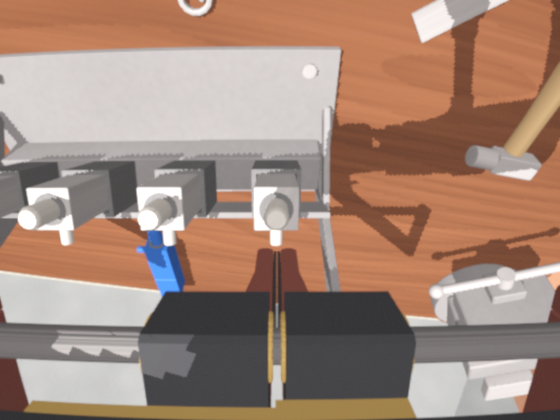

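Wrist view: the closed fingers (column 277) line up with the bolt 1 nose at (276,212). The carrying bar and frames are well clear. Now I push in small steps with force feedback.

```bash
cat >> h.py <<'E'
def press(i,t0=.152,tmax=.0145,ftarget=10.0):
    t=t0+.006
    move_l(onaxis(i,t),.12); hold(.15)
    fs=[]
    for _ in range(3): fs.append(state()["ft_force"]@AX); hold(.02)
    b=np.mean(fs); log=[]; contact=None; F=0
    while True:
        step=.001 if F<6 else .0005
        t-=step; move_l(onaxis(i,t),.03); hold(.03)
        s=state(); F=s["ft_force"]@AX-b; ta=(s["ee_pos"]-rk([.03,YS[i],.065]))@AX-.008
        log.append((round(ta*1e3,1),round(F,1)))
        if contact is None and F>1.5: contact=ta+.0005
        if F>=ftarget-.4: break
        if contact is not None and contact-ta>tmax+.001: break
        if t<.125: break
    hold(.15); s=state(); F=s["ft_force"]@AX-b; ta=(s["ee_pos"]-rk([.03,YS[i],.065]))@AX-.008
    print("socket",i+1,"base",round(b,2),"end t",round(ta*1e3,1),"F",round(F,1),"contact",contact,"time",round(s["time"],2)); print(log)
    move_l(onaxis(i,.168),.15)
E
python3 - <<'E'
from h import *
d=get_image("wrist"); print((RR.T@(px2w(d,276,212)-RO)).round(4), RR.T@(px2w(d,156,216)-RO))
press(0); print(state()["time"])
E
```

```text
[-0.0461  0.1311  0.193 ] [-0.04330214  0.04905186  0.19385359]
socket 1 base 0.02 end t 140.0 F 0.4 contact 0.15639000652193072 time 10.91
[(np.float64(157.2), np.float64(-0.2)), (np.float64(155.9), np.float64(1.6)), (np.float64(154.9), np.float64(-0.2)), (np.float64(154.0), np.float64(-0.1)), (np.float64(152.9), np.float64(0.5)), (np.float64(151.9), np.float64(-0.0)), (np.float64(151.0), np.float64(0.2)), (np.float64(149.9), np.float64(0.6)), (np.float64(148.9), np.float64(-0.4)), (np.float64(147.9), np.float64(0.0)), (np.float64(146.9), np.float64(-0.3)), (np.float64(145.9), np.float64(0.1)), (np.float64(144.9), np.float64(-0.5)), (np.float64(143.9), np.float64(0.6)), (np.float64(142.9), np.float64(0.6)), (np.float64(141.9), np.float64(-0.6)), (np.float64(140.9), np.float64(0.4)), (np.float64(139.9), np.float64(-0.4))]
11.2417
```

Run:
```python
from h import *
import bench
print(getattr(bench,"tcp_to_tips",None))
move_l(onaxis(0,.150),.15); hold(.05)
a=grab("scene","s2");b=grab("wrist","w2")
def show(d,n,u,v,w,s):
    f=d["frame"].copy();f=cv2.resize(f,None,fx=s,fy=s,interpolation=cv2.INTER_CUBIC)
    for q in (rk([.03,YS[0],.065])+AX*.148,rk([.03,YS[0],.065])+AX*.120,state()["ee_pos"]-AX*.008):
        x,y=w2px(d,q);cv2.drawMarker(f,(int((x+.5)*s),int((y+.5)*s)),(0,0,255),0,10,1)
    cv2.imwrite(f"pics/{n}.png",f[max(0,int((v-w)*s)):int((v+w)*s),max(0,int((u-w)*s)):int((u+w)*s)])
x,y=w2px(a,onaxis(0,.148));show(a,"s2c",x,y,50,6)
x,y=w2px(b,onaxis(0,.148));show(b,"w2c",x,y,100,4); print(state()["time"],state()["ee_pos"],onaxis(0,.150))
```

```text
0.008
11.6583 [0.53844069 0.20330808 0.20454452] [0.53848609 0.20331142 0.20450572]
```

View pics/s2c.png

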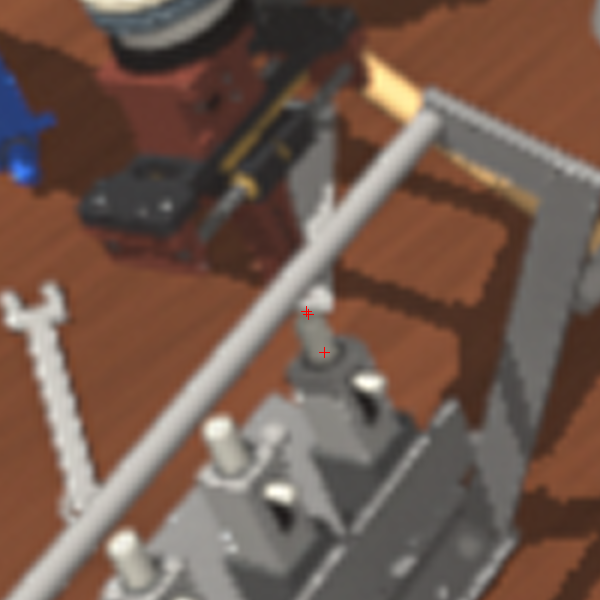

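View pics/w2c.png

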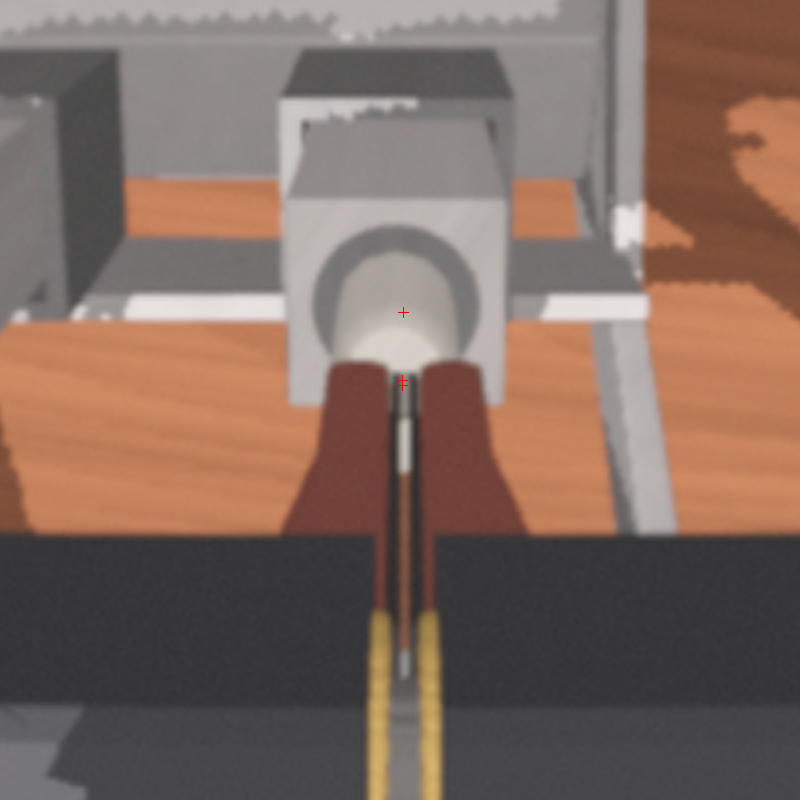

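Run:
```python
from h import *
d=dict(np.load("w2.npz"))
x,y=w2px(d,onaxis(0,.148)); x0=max(0,int((x-100)*4));y0=max(0,int((y-100)*4))
O=rk([.03,YS[0],.065])
for cx,cy in [(360,375),(360,390),(455,375),(455,400),(400,350),(400,335),(380,340),(430,345),(395,300),(395,270),(400,225),(300,300),(490,300),(395,385),(410,385)]:
    u=(x0+cx)/4-.4;v=(y0+cy)/4-.4
    r=RR.T@(px2w(d,u,v)-O); print((cx,cy),"perp",round((r@[C,0,S])*1e3,1),"y",round(r[1]*1e3,1),"t",round((r@[-S,0,C])*1e3,1))
```

```text
(360, 375) perp -11.2 y -4.8 t 174.7
(360, 390) perp -11.4 y -4.7 t 179.8
(455, 375) perp -11.5 y 6.2 t 175.5
(455, 400) perp -11.5 y 5.9 t 182.9
(400, 350) perp -4.5 y -0.3 t 148.6
(400, 335) perp -6.8 y -0.3 t 148.8
(380, 340) perp -5.8 y -3.0 t 148.0
(430, 345) perp -4.7 y 3.8 t 147.2
(395, 300) perp -10.6 y -1.0 t 145.5
(395, 270) perp -9.9 y -1.1 t 129.7
(400, 225) perp -14.4 y -0.4 t 121.4
(300, 300) perp -2.0 y -15.9 t 119.8
(490, 300) perp -2.1 y 13.4 t 120.3
(395, 385) perp -10.2 y -0.8 t 175.4
(410, 385) perp -9.7 y 1.0 t 174.1
```

The depth reading shows the closed fingertips sit about 21 mm further back than nominal (at t≈172 instead of 150). That means the first press never touched the nose, which itself is measured at the expected 148. I'll redo it with that offset.

```bash
cat >> h.py <<'E'
def press2(i,t0,ftarget=10.0,depthmax=.0165):
    move_l(onaxis(i,t0),.15); hold(.1)
    fs=[]
    for _ in range(4): fs.append(state()["ft_force"]@AX); hold(.02)
    b=np.mean(fs); log=[]; con=None; F=0; t=t0
    tip=lambda s:(s["ee_pos"]-rk([.03,YS[i],.065]))@AX-.008
    while True:
        t-=.002 if F<7.5 else .001
        move_l(onaxis(i,t),.05); hold(.04)
        s=state(); F=s["ft_force"]@AX-b; hold(.02); F=(F+state()["ft_force"]@AX-b)/2; ta=tip(s)
        log.append((float(round(ta*1e3,1)),float(round(F,1))))
        if con is None and F>1.8: con=ta
        if con is not None and F<1.0: con=None
        if F>=ftarget-.6 or F>14: break
        if con is not None and con-ta>depthmax-.002: break
        if t<.110: break
    hold(.15); s=state();F=s["ft_force"]@AX-b
    print("socket",i+1,"base",round(b,2),"end",round(tip(s)*1e3,1),"F",round(F,1),"contact",con,"time",round(s["time"],2)); print(log)
    return t
E
python3 - <<'E'
from h import *
press2(0,.134); move_l(onaxis(0,.138),.15);print(state()["time"])
E
```

```text
socket 1 base -0.19 end 121.0 F 10.1 contact 0.12838956567664037 time 14.7
[(132.1, -0.1), (129.9, -0.1), (128.4, 2.4), (126.4, 4.3), (124.4, 6.2), (122.6, 7.5), (121.8, 9.1), (120.9, 9.5)]
14.9667
```

Bolt 1 went in about 8 mm at 10 N, so it is sound. Next are bolts 2 to 4.

Run:
```python
from h import *
for i in(1,2,3):
    move_l(onaxis(i,.138),.25)
    press2(i,.132); move_l(onaxis(i,.138),.15)
print(state()["time"])
```

```text
socket 2 base 0.24 end 121.1 F 9.7 contact 0.12847296689629523 time 18.19
[(130.0, -0.4), (128.5, 2.4), (126.4, 4.3), (124.6, 6.0), (122.8, 8.4), (122.0, 9.2), (121.1, 9.8)]
socket 3 base 0.28 end 121.3 F 11.5 contact 0.12850448833300254 time 21.68
[(130.0, -0.7), (128.5, 3.0), (126.5, 5.1), (124.7, 7.0), (123.0, 8.5), (122.2, 9.2), (121.4, 10.7)]
socket 4 base -0.18 end 113.1 F 9.4 contact 0.1262753083522689 time 26.72
[(130.0, 0.7), (128.3, 1.8), (126.3, 2.4), (124.2, 4.1), (122.2, 5.3), (120.3, 6.6), (118.5, 6.8), (116.7, 8.5), (115.8, 8.7), (114.9, 8.9), (113.9, 9.3), (113.0, 10.7)]
27.0417
```

Bolt 4 went in about 15–16 mm at 10 N, against about 8 mm for the other three. The tired bolt is in socket 4. Back off, open and check where the open fingertips sit.

Run:
```python
from h import *
move_l(onaxis(3,.165),.2); gripper_open(); print(state()["time"])
d=grab("wrist","w3"); print(state()["finger_gap"])
```

```text
28.7
0.08783404222544552
```

View pics/w3.png

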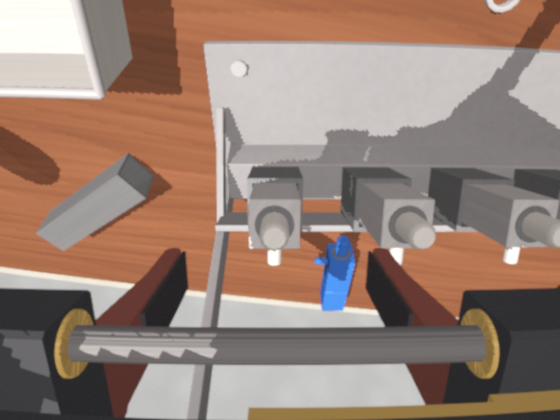

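Run:
```python
from h import *
d=dict(np.load("w3.npz")); O=rk([.03,YS[3],.065])
for u,v in [(178,255),(180,265),(182,275),(172,254),(376,256),(374,270),(384,256),(275,235),(275,225),(262,215),(275,192),(60,200)]:
    r=RR.T@(px2w(d,u,v)-O); print((u,v),"perp",round((r@[C,0,S])*1e3,1),"y",round(r[1]*1e3,1),"t",round((r@[-S,0,C])*1e3,1))
print((state()["ee_pos"]-O)@AX)
```

```text
(178, 255) perp -10.2 y -44.9 t 193.1
(180, 265) perp -6.7 y -43.4 t 196.6
(182, 275) perp -0.6 y -43.5 t 194.1
(172, 254) perp -10.7 y -47.6 t 193.3
(376, 256) perp -10.3 y 45.8 t 194.7
(374, 270) perp -5.5 y 44.0 t 199.4
(384, 256) perp -10.9 y 49.0 t 196.2
(275, 235) perp -4.8 y -0.5 t 149.1
(275, 225) perp -10.4 y -0.5 t 147.5
(262, 215) perp -8.8 y -9.1 t 120.9
(275, 192) perp -19.3 y -0.7 t 98.7
(60, 200) perp 30.6 y -275.0 t -88.2
0.1729990612141619
```

Run:
```python
from h import *
hold(.1); b=state()["ft_force"]
move_l(onaxis(3,.080),.15); hold(.05); print((state()["ft_force"]-b).round(1))
move_l(onaxis(3,.0635),.08); hold(.05); print((state()["ft_force"]-b).round(1),state()["time"])
grab("wrist","w4"); grab("scene","s4"); print((state()["ee_pos"]-onaxis(3,.0635)))
f=cv2.resize(np.load("s4.npz")["frame"][150:320,200:380],None,fx=4,fy=4)[:600]; cv2.imwrite("pics/s4c.png",f)
```

```text
[ 0.9  0.9 -0. ]
[ 0.2  0.9 -0.3] 30.025
[ 6.33046540e-05 -4.35042416e-05  2.37848827e-04]
```

View pics/w4.png

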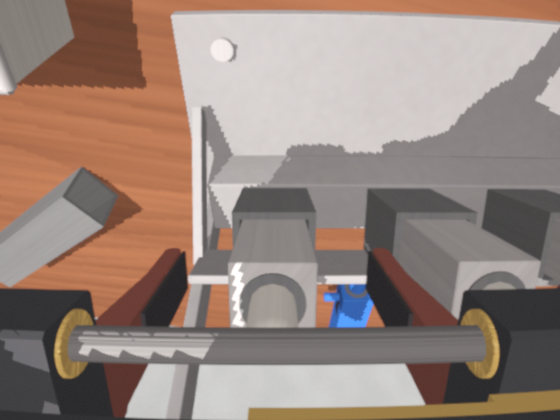

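View pics/s4c.png

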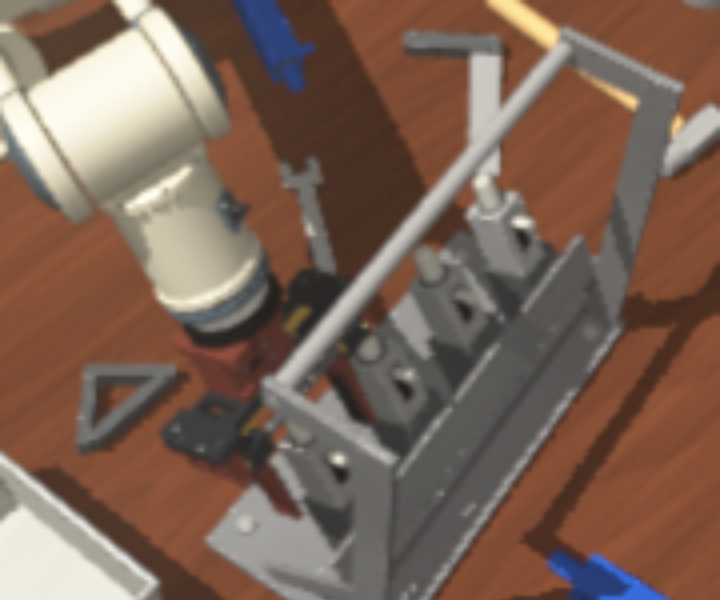

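The fingers straddle the bolt in socket 4, one pad each side (columns 180 and 375), with no contact force. Now I grip and pull.

Run:
```python
from h import *
close(); s=state(); print(s["finger_gap"],s["ft_force"].round(1),s["time"])
p0=s["ee_pos"]
move_l(p0+AX*.02,.08); s=state(); print(s["finger_gap"],s["ft_force"].round(1))
move_l(p0+AX*.085,.12); s=state(); print(s["finger_gap"],s["ft_force"].round(1),s["time"])
grab("wrist","w5"); grab("scene","s5")
im=np.hstack([cv2.resize(np.load("w5.npz")["frame"],(400,300)),cv2.resize(np.load("s5.npz")["frame"][130:330,180:400],(400,364))[:300]]); cv2.imwrite("pics/c5.png",im)
```

```text
0.03394922122053725 [ 0.2 -0.4  0.4] 31.0
0.034309502599878784 [ 1.3  0.1 -4.2]
0.03384109393805473 [ 0.3  0.2 -6.1] 32.0917
```

View pics/c5.png

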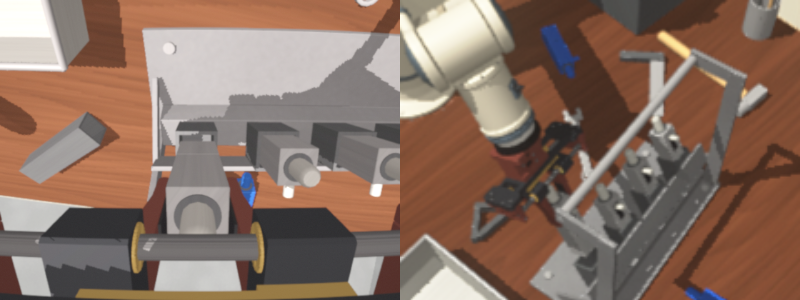

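```bash
cat >> h.py <<'E'
BC=np.array([.4943,-.3247,0]); BY=.1235; BR=Ro.from_euler('z',BY).as_matrix()
def place(el,yt,lift,xt=0.0,dphi=0.0):
    e=np.radians(el);p=-np.pi/2+BY+dphi
    z=np.array([np.cos(e)*np.cos(p),np.cos(e)*np.sin(p),-np.sin(e)]); y=np.array([-np.sin(p),np.cos(p),0]); x=np.cross(y,z)
    tail=BC+BR@np.array([xt,yt,0])+np.array([0,0,.004+.017*np.cos(e)+lift])
    return tail-z*.0715, quat(np.c_[x,y,z])
E
python3 - <<'E'
from h import *
print(state()["joint_pos"].round(2))
for q in [np.array([.42,-.08,.36]),np.array([.42,-.12,.36])]: print(inverse_kinematics(q,QT))
for el in(25,30,35):
  for lift in(.15,.1,0.0):
    P,Q=place(el,-.095,lift); j=inverse_kinematics(P,Q); print(el,lift,P.round(3),None if j is None else j.round(2))
E
```

```text
[-0.28 -0.38  1.74  0.22  1.34 -2.05]
[-0.53840074 -0.70044845  1.66797318  0.32465988  1.78428188 -2.1646067 ]
[-0.65497363 -0.653481    1.64219307  0.36787609  1.79720011 -2.26514918]
25 0.15 [ 0.498 -0.355  0.2  ] [-0.14 -0.23  1.93 -1.15  1.28  0.01]
25 0.1 [ 0.498 -0.355  0.15 ] [-0.14 -0.17  1.97 -1.18  1.24  0.11]
25 0.0 [ 0.498 -0.355  0.05 ] [-0.14 -0.01  2.03 -1.26  1.17  0.32]
30 0.15 [ 0.498 -0.358  0.204] [-0.18 -0.24  1.88 -1.04  1.28 -0.09]
30 0.1 [ 0.498 -0.358  0.154] [-0.18 -0.2   1.94 -1.07  1.23 -0.  ]
30 0.0 [ 0.498 -0.358  0.054] [-0.18 -0.06  2.01 -1.15  1.14  0.2 ]
35 0.15 [ 0.499 -0.361  0.209] [-0.22 -0.25  1.83 -0.93  1.29 -0.19]
35 0.1 [ 0.499 -0.361  0.159] [-0.22 -0.21  1.89 -0.96  1.23 -0.11]
35 0.0 [ 0.499 -0.361  0.059] [-0.22 -0.1   1.98 -1.03  1.12  0.07]
```

Run:
```python
from h import *
move_l(np.array([.42,-.08,.36]),.25); print(state()["time"],state()["finger_gap"])
P,Q=place(30,-.092,.15); move_to(P,Q); s=state(); print(s["time"],s["finger_gap"],s["ft_force"].round(1))
hold(.1)
P,Q=place(30,-.092,.08); move_l(P,.15); print(state()["time"])
hold(.1);d=grab("scene","s6"); t=grab("top","t6"); s=state(); print(s["ft_force"],s["time"])
im=np.hstack([cv2.resize(d["frame"][180:380,60:330],(400,296)),cv2.resize(t["frame"][120:300,280:480],(400,360))[:296]]); cv2.imwrite("pics/c6.png",im)
```

```text
33.2667 0.03379813259065362
35.0667 0.033772400140334224 [-0.3  1.3 -4.5]
35.7833
[-0.22684942 -0.19929642 -5.19314298] 35.9833
```

View pics/c6.png

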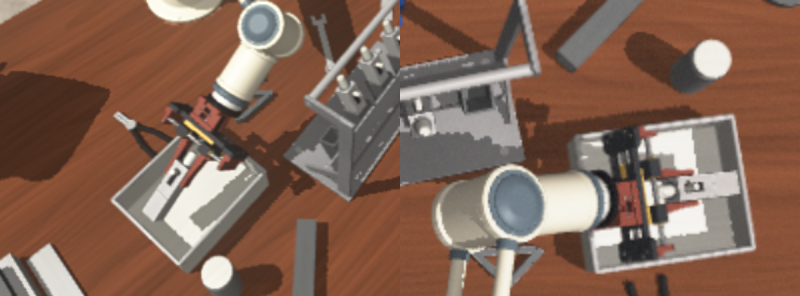

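Run:
```python
from h import *
t=dict(np.load("t6.npz")); r=pxz(t,450,211,.105); print("tail in bin frame",(BR.T@(r-BC)).round(3), px2w(t,448,211).round(3))
P,Q=place(30,-.092,.010); move_l(P,.1); hold(.15); b=np.mean([ (hold(.02),state()["ft_force"])[1] for _ in range(3)],axis=0); print(b.round(1),state()["time"])
for l in(.008,.006,.004,.002,0,-.002,-.004,-.006,-.008):
    P,Q=place(30,-.092,l); move_l(P,.05); hold(.05); F=state()["ft_force"]-b; print(l,F.round(1))
    if F[2]>3: break
print(state()["time"],state()["finger_gap"])
d=grab("scene","s7"); w=grab("wrist","w7")
im=np.hstack([cv2.resize(d["frame"][220:370,110:270],(400,375)),cv2.resize(w["frame"],(400,300))] if 0 else [cv2.resize(d["frame"][220:370,110:270],(400,300)),cv2.resize(w["frame"],(400,300))]); cv2.imwrite("pics/c7.png",im)
```

```text
tail in bin frame [-0.001 -0.105  0.105] [ 0.505 -0.417  0.122]
[ 0.2  0.1 -5.2] 37.0333
0.008 [-0.1 -0.5 -1.4]
0.006 [ 1.  -0.1  0.4]
0.004 [-0.5  0.6 -1. ]
0.002 [-1.  -0.6  0.1]
0 [-0.5 -0.6  0. ]
-0.002 [-2.2  3.1  7.1]
38.8333 0.03356024367912335
```

View pics/c7.png

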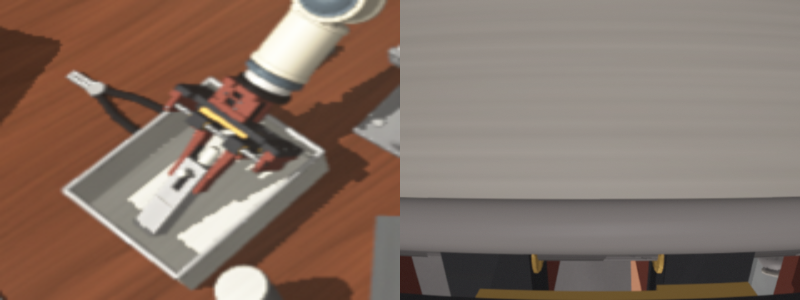

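Tail contact came at the predicted height, and the bolt lies just inside the far wall with its nose well within the bin. I'll ease the press and release.

Run:
```python
from h import *
P,Q=place(30,-.092,-.001); move_l(P,.05); hold(.05)
gripper_open(); print(state()["time"],state()["finger_gap"],state()["ft_force"].round(1))
d=grab("scene","s8"); t=grab("top","t8")
im=np.hstack([cv2.resize(d["frame"][220:370,110:270],(400,375)),cv2.resize(t["frame"][150:290,340:480],(400,375))]); cv2.imwrite("pics/c8.png",im)
```

```text
40.1833 0.08780978564448891 [ 0.1 -0.7 -0.2]
```

View pics/c8.png

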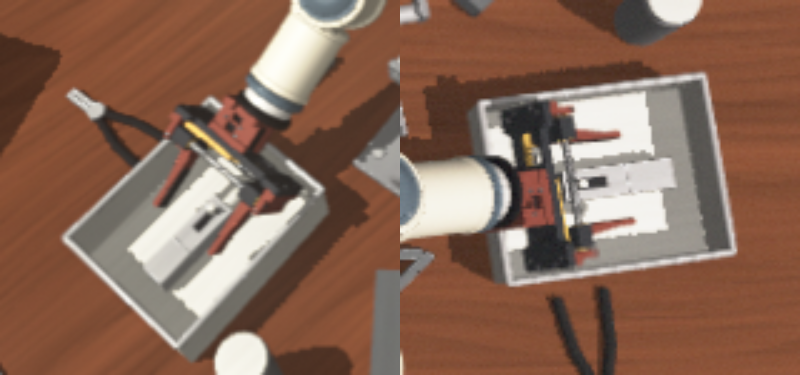

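Run:
```python
from h import *
P,Q=place(30,-.092,.16); move_l(P,.15); print(state()["time"])
move_to(np.array([.30,-.10,.40]),QT); s=state(); print(s["time"],s["ft_force"].round(1))
d=grab("scene","s9"); t=grab("top","t9")
im=np.hstack([cv2.resize(d["frame"],(400,300)),cv2.resize(t["frame"],(400,300))]); im=np.vstack([im,np.hstack([cv2.resize(d["frame"][180:330,230:380],(400,300)),cv2.resize(t["frame"][150:270,200:360],(400,300))])]);cv2.imwrite("pics/c9.png",im)
O=[]
for u,v in [(227.5,197.2),(260,190),(292.2,184.5)]: print(px2w(t,u,v).round(4))
```

```text
41.5083Traceback (most recent call last):
  File "<stdin>", line 3, in <module>
bench.IKError: the arm cannot take that pose within its joint ranges
```

Run:
```python
from h import *
move_to(np.array([.42,-.08,.36]),QT); s=state(); print(s["time"],s["ft_force"].round(1))
d=grab("scene","s9"); t=grab("top","t9")
im=np.hstack([cv2.resize(d["frame"],(400,300)),cv2.resize(t["frame"],(400,300))]); im=np.vstack([im,np.hstack([cv2.resize(d["frame"][180:330,230:380],(400,300)),cv2.resize(t["frame"][150:270,200:360],(400,300))])]);cv2.imwrite("pics/c9.png",im)
for u,v in [(227.5,197.2),(260,190),(292.2,184.5)]: print(px2w(t,u,v).round(4))
```

```text
43.2917 [ 0.  -0.3  0.3]
[0.5432 0.2038 0.1978]
[0.5615 0.1166 0.1967]
[0.575  0.0304 0.199 ]
```

View pics/c9.png

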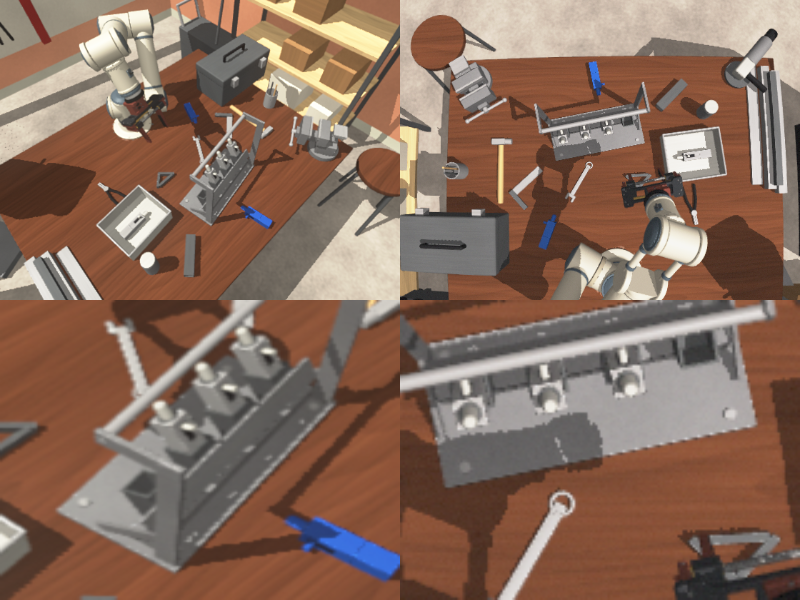

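The bolt lies flat in the bin, and socket 4 is empty. The other three bolts are seated with noses at their starting height (z≈0.197–0.199), and the arm is free.

```bash
python3 -c "
from h import *
job_done(); print(state()['time'])"
```

```text
the job is handed in; nothing more can be done
the job is handed in; nothing more can be done
```

I pushed all four bolts in order with about 10 N. The tired one was in socket 4, nearest the bin, and it now lies flat in the rework bin. I handed the job in at about 43 s of the 62 s allowed; no verdict was reported.

| Socket | Nose went in at about 10 N | Result |
|---|---|---|
| 1 | about 8 mm | sound |
| 2 | about 8 mm | sound |
| 3 | about 8 mm (force peaked at 11.5 N) | sound |
| 4 | about 15–16 mm | tired |

I pulled the tired bolt out along its axis and put its tail on the bin floor at a 30° tilt. When I released it, it settled flat; I did not measure its speed as it settled.

**Last checks:**
- Socket 4 is empty and the other three noses are within about 2 mm of where they started.
- The bench tools look unmoved in the pictures; I did not measure them.
- The arm is clear, with no contact force.

**What disagreed:** my first push on bolt 1 stopped short of the nose. The closed fingertips turned out to sit about 18–20 mm further back than the stated 8 mm ahead of the TCP. I worked with that measured offset from then on. One retreat pose was also refused as out of reach, so I used another.

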